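# Clear the can and key the filter collar home

### The arm

A 7-joint arm with a two-finger parallel gripper is mounted at the origin on the work surface. World frame = base frame: x ahead of the robot, y to its left, z up, the work surface at z = 0. Lengths are in m, angles in rad, forces in N, time in s.
With the tool pointing down it reaches from about 0.35 to 0.9 m from the base axis. Payload 7.2 kg.
Tool frame: the origin (TCP) lies at the very end of the fingers, on their centre line; the grasp point (between the pads) lies 19 mm behind it; z points along the fingers, y is the direction in which the jaws open and shut (so a half turn about z gives the same grasp; the last joint's range is limited). The gripper opens to 85 mm and grips with 20 to 120 N. Pads are 22 mm wide; open, the fingers measure 114 mm over their backs; the gripper's body (76 mm by 85 mm) begins 54 mm behind the grasp point. The pads swing forward as they close: fully open they stand 13 mm farther back than shut.
Start: joints at [1.168, 0.411, -0.013, 1.596, 0.006, 1.134, -0.082], TCP at [0.205, -0.59, 0.231] pointing down, gripper open.
Joint ranges: [-2.95, 2.95], [-0.29, 1.99], [-1.47, 1.44], [0.14, 2.54], [-1.03, 4.17], [0.13, 1.85], [-2.86, 2.86]. Speed limits (rad/s): [2.39, 2.39, 3.01, 3.01, 3.14, 3.14, 3.14].

### API

Orientations are given as a 3x3 rotation matrix whose columns are the frame's x, y, z axes.
In Python, from bench import arm gives the robot as it stands.
- The arm moves only by the tool arm_command, never from a script. Its argument "series" is a list of rows, each a list of 7 numbers: the gripper's target within -1 to 1 (fully open at 1, half-way at 0, shut at -1), then the shift along the tool's x, y, z in m, then the turn, a rotation vector about the tool's x, y, z in degrees. In form: [[jaw, x, y, z, rx, ry, rz], ...]. A call has 1 to 20 rows; each row shifts and turns the commanded pose from where the row before left it, along the tool's axes as they then stand; what a row does not reach is not made up. A row lasts 1/8 s, in which the tool goes at most 62.5 mm and 10.7 degrees, less where a joint would pass 70% of its speed; a pose out of reach is approached as far as the arm can. A call with a gripper value outside its range is refused whole. The fingers move at their own pace and stop on an object; the grip force is fixed at half the most. Time passes only in rows, so rows that do not move let the fingers close. It gives the time, the measured TCP pose, the force and the opening at its end, in the units of the state.
- arm.sense(): the state, without advancing time (a new reading comes with each control period).
- arm.get_image(name): name is "side" or "top" or "wrist"; returns a dict with "img" (400x640x3 uint8, blue, green, red), "fx", "fy", "cx", "cy" (pixels), "pose" (4x4, takes a point from camera to world coordinates). Camera axes: x right, y up, looking along -z (the intrinsics and any distortion apply to the point x, -y, -z); pixel columns grow to the right and rows downward; lengths in m; the calibration is good to about 2 mm. A picture is of the moment at which its call begins. There is no depth.
- arm.close_job(): hands the job in, once; it reports no verdict.
Trained networks look in a picture, given as the dict that the camera call returned (one of the last four; its "shot" number tells which), for a name from the list of things; names that differ only in an ending like _2 or _b are one class to them, and where a whole thing is asked for, a point or a joint stands for the part that bears it (a point fixed in the world has none). Each returns a list of dicts, best first, with "score" (0 to 1); they miss things now and then, are a little off and sometimes report something else, mostly with a low value. They report only what shows in the picture. A call takes as long as a camera call. They do not tell look-alikes from the thing itself.
- arm.find_in(thing, picture): "rect" ([left, top, width, height] in pixels, round what is visible of it).
- arm.cut_out(thing, picture): "mask" (400x640 bool, what is visible of it) and "rect" ([left, top, width, height] in pixels, round what is visible of it).
The state is a dict: "t": time; "joints": joint angles; "joint_vel": joint speeds; "effort": joint torques, N m; "tcp_pos": TCP position; "orientation": TCP orientation; "ft_force": force on the tool from outside, world axes, zero at the start; "wrist_torque": the same for the moment, N m; "finger_gap": finger opening in m.
Only numpy, scipy, OpenCV 4.12 (cv2) and the standard library are available. Lean on these libraries where they do the work, as an engineer would, in place of code of your own. Each camera call takes 0.05 s, during which the arm holds its last target.

### The job

Lift the steel can by its handle off its stand on the filter base and set it down upright on the bench beside the base. Then turn the knurled collar on the filter port clockwise (seen from above) until its hidden keyway drops over the pin, push it down fully home against the spring, and finish while still holding it pushed home for the leak test. Leave the two bottles and the vial rack where they are.

Things in the scene. Friction and masses are not known exactly. Their poses are not given: they have to be found in the camera images.
- base: the filter base, a low white box fixed to the bench, 150 (its x) x 240 (its y) x 50 mm high; origin at the centre of its underside, z up. The can's stand and the filter port stand on its top, 80 mm apart along its y axis, one at y = +40 and the other at -40 mm; which is which varies. The bench beside both of its ends (its +y and -y ends) is kept free for at least 110 mm
- stand_top (a point): centre of the upper face of the can's stand, a black rubber disc of 82 mm diameter and 12 mm high on the base, so 62 mm above the bench; fixed
- port_deck (a point): foot of the filter port on its vertical axis, 50 mm above the bench; fixed steel flange 68 mm in diameter, 6 mm high. A post 28 mm thick, its top 56 mm above this point, carries one radial pin 6 mm thick, its top 24 mm up, its direction unknown; both hidden under the collar. The collar's lower edge is 26 mm above this point at the start, 24 stopped by the pin, 12 fully home (hard stop)
- seal (a joint): travel of the grey sprung seal ring (45 mm bore, 54 mm diameter) round the post that carries the collar: 0 = up, 0.014 m = collar fully home. The spring pushes up with 4 N at 0 and 9.6 N at 0.014, so a collar let go comes up again. With the collar not keyed, the pin stops it at about 0.002
- can_mid (a point): centre of the loose steel can (half-way up its body), 50 mm above its underside: body 72 mm diameter, 100 mm high, about 0.3 to 0.6 kg; z along its axis. At the start it stands upright on the stand
- can_handle (a point): middle of the can's handle, a round bar 10 mm thick lying level along the can's own y axis, straight for 44 mm, its centre 140 mm above the can's underside and 40 mm above its lid, open below
- collar_mid (a point): centre (25 mm above the lower edge) of the loose knurled aluminium collar, a cap 54 mm in diameter, 50 mm high, closed on top, about 0.18 kg, z up. It sits over the port's post with 3 mm diametral play. One keyway, 11 mm wide, in its hidden underside drops over the pin within 7 degrees either side. From its start it must turn 20 to 70 degrees clockwise seen from above (yaw decreasing)
- amber_mid (a point): centre of a bystander, an amber bottle of 76 mm diameter, 160 mm high, standing loose on the bench
- clearb_mid (a point): centre of a bystander, a clear bottle of 66 mm diameter, 140 mm high, standing loose on the bench
- rack_mid (a point): a bystander, an open grey vial rack 80 x 160 x 30 mm with vials up to 44 mm high, loose on the bench; this point is 15 mm above the bench at its centre
Mind the look-alikes: they are no part of the job. Leave any green or yellow look-alike of the part that bears can_mid alone.

How it is judged:
By the outcome, as a careful person would: the job done as asked, in the order asked, and still so for the second after the job is handed in, while the arm keeps its last pose, push and grip.
It also fails if it takes over 51 s, if anything falls off the work surface, if the arm or the gripper's body presses on something with over 40 N, if the wrist force passes 120 N, or if a joint passes its speed limit or range.

## Working session

There is one attempt and no reset: what is moved stays moved. The work goes in short steps, Python scripts to look and compute and a tool call to move; the robot and the scene stay as the last step left them, time stands still between calls to the robot, and variables do not carry over. Pictures are saved under pics/ and viewed, and the job is handed in when it is done.

Besides the shell and the picture viewer there is one more tool, called after ">>>" as name(argument=value, ...) on one line, values as JSON. arm_command: Moves the arm, as the interface text tells. Its arguments: {"type":"object","properties":{"series":{"type":"array"}},"required":["series"]}

```bash
ls; mkdir -p pics; python3 - <<'E'
from bench import arm
import cv2,pickle
s=arm.sense();print({k:s[k] for k in s})
d={}
for n in("side","top","wrist"):
    p=arm.get_image(n);d[n]=p;cv2.imwrite(f"pics/{n}0.png",p["img"]);print(n,p["fx"],p["fy"],p["cx"],p["cy"],p["pose"],[k for k in p])
pickle.dump(d,open("im0.pkl","wb"))
E
```

```text
pics
{'t': 0.0, 'joints': array([ 1.16779205,  0.41189643, -0.01270488,  1.59704482,  0.00558892,
        1.13430768, -0.08216418]), 'joint_vel': array([-0.00185051, -0.00073711,  0.00120198,  0.00038205,  0.0009406 ,
       -0.00036556, -0.00013061]), 'effort': array([-5.43366641e-04, -6.00617194e+01,  6.81921411e-01, -2.99412400e+01,
        1.37948769e-02,  1.05228054e-02, -1.41196102e-05]), 'tcp_pos': array([ 0.20516092, -0.58983935,  0.23045496]), 'orientation': array([[ 9.44458430e-01,  3.28630298e-01, -6.33371255e-04],
       [ 3.28630891e-01, -9.44457258e-01,  1.49192139e-03],
       [-1.07901508e-04, -1.61720309e-03, -9.99998687e-01]]), 'ft_force': array([-0.47052453,  0.26241746,  0.13811829]), 'wrist_torque': array([ 0.00578252, -0.01533493, -0.02743165]), 'finger_gap': 0.08555120061500915}
side 473.9324650867975 473.9324650867975 323.5640329544897 198.34236325212615 [[-0.95692402  0.21612123 -0.19387635  0.40126746]
 [-0.29003035 -0.68080046  0.67260176  0.75930485]
 [ 0.01337241  0.69985881  0.71415603  0.97169576]
 [ 0.          0.          0.          1.        ]] ['img', 'fx', 'fy', 'cx', 'cy', 'pose', 'shot']
top 478.35452048976697 478.35452048976697 321.0650833406703 196.47424487995002 [[-3.35803172e-05  9.80977087e-01 -1.94123551e-01  3.48672363e-01]
 [-9.99914891e-01 -2.56555885e-03 -1.27917348e-02 -3.53893138e-02]
 [-1.30464341e-02  1.94106600e-01  9.80893683e-01  1.51308609e+00]
 [ 0.00000000e+00  0.00000000e+00  0.00000000e+00  1.00000000e+00]] ['img', 'fx', 'fy', 'cx', 'cy', 'pose', 'shot']
wrist 322.23852669976117 322.23852669976117 319.0381542514881 201.98651986910932 [[ 0.32968942  0.89685171  0.29489302  0.28142089]
 [-0.94408793  0.31375219  0.10127949 -0.56463138]
 [-0.00169064 -0.31179572  0.95014766  0.37316429]
 [ 0.          0.          0.          1.        ]] ['img', 'fx', 'fy', 'cx', 'cy', 'pose', 'shot']
```

View pics/side0.png

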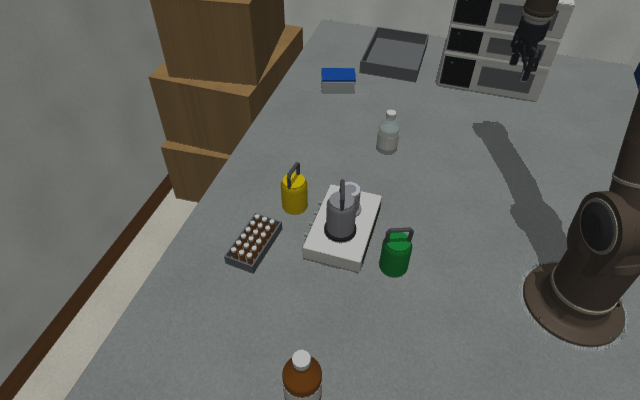

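View pics/top0.png

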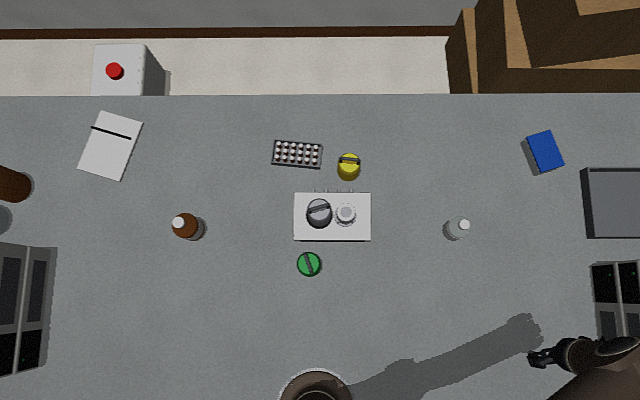

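View pics/wrist0.png

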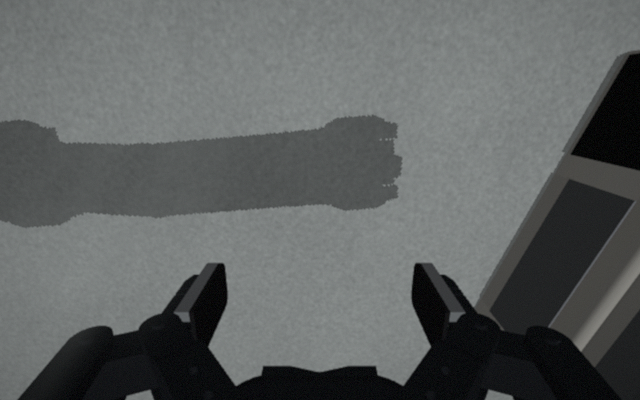

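```bash
cat > h.py <<'E'
import numpy as np,cv2,pickle
def px2w(p,u,v,z):
    P=p["pose"];d=P[:3,:3]@np.array([(u-p["cx"])/p["fx"],-(v-p["cy"])/p["fy"],-1.])
    o=P[:3,3];return o+d*(z-o[2])/d[2]
def w2px(p,X):
    P=p["pose"];c=P[:3,:3].T@(np.asarray(X,float)-P[:3,3])
    return np.array([p["cx"]+p["fx"]*c[0]/-c[2],p["cy"]-p["fy"]*c[1]/-c[2]])
def tri(ps,uvs):
    A=[];b=[]
    for p,(u,v) in zip(ps,uvs):
        P=p["pose"];d=P[:3,:3]@np.array([(u-p["cx"])/p["fx"],-(v-p["cy"])/p["fy"],-1.]);d/=np.linalg.norm(d)
        M=np.eye(3)-np.outer(d,d);A.append(M);b.append(M@P[:3,3])
    A=np.vstack(A);b=np.hstack(b);x=np.linalg.lstsq(A,b,rcond=None)[0];return x,np.linalg.norm(A@x-b)
E
python3 - <<'E'
from h import *
from bench import arm
d={}
for n in("side","top"):
    p=arm.get_image(n);d[n]=p
    for th in("base","can_mid","collar_mid","amber_mid","clearb_mid","rack_mid"):
        r=arm.cut_out(th,p)
        print(n,th,[(round(x["score"],2),[int(k) for k in x["rect"]],np.round(np.argwhere(x["mask"]).mean(0)[::-1],1)) for x in r[:3]])
        d[n+th]=r[:3]
pickle.dump(d,open("im1.pkl","wb"))
t=d["top"]["img"][175:290,275:395];s=d["side"]["img"][160:285,280:430]
cv2.imwrite("pics/tc.png",cv2.resize(t,None,fx=5,fy=5,interpolation=2));cv2.imwrite("pics/sc.png",cv2.resize(s,None,fx=4.7,fy=4.7,interpolation=2))
print(arm.sense()["t"])
E
```

```text
side base [(0.91, [304, 185, 78, 88], array([342.2, 234.6]))]
side can_mid [(0.97, [377, 225, 37, 53], array([395.7, 252. ])), (0.63, [281, 161, 24, 51], array([293.8, 191.1])), (0.62, [326, 182, 26, 56], array([340.4, 213. ]))]
side collar_mid [(0.64, [344, 186, 12, 21], array([353.1, 190.9]))]
side amber_mid [(0.58, [282, 351, 37, 48], array([301.8, 377.3]))]
side clearb_mid [(0.6, [378, 110, 20, 47], array([387.9, 133.2]))]
side rack_mid [(0.77, [222, 210, 59, 62], array([253.1, 242.4])), (0.75, [283, 352, 38, 47], array([302. , 377.5]))]
top base [(0.75, [291, 188, 79, 54], array([332.7, 217.1])), (0.28, [333, 202, 22, 17], array([345.8, 213. ]))]
top can_mid [(0.98, [294, 255, 29, 22], array([308.8, 264.1])), (0.85, [305, 198, 27, 26], array([319.3, 211.8])), (0.84, [336, 153, 24, 29], array([348.9, 166.4]))]
top collar_mid [(0.51, [335, 202, 21, 19], array([345.5, 213.2]))]
top amber_mid [(0.62, [171, 212, 31, 27], array([188.2, 226.7]))]
top clearb_mid [(0.67, [442, 216, 25, 25], array([456.3, 228.2]))]
top rack_mid [(0.75, [270, 137, 53, 33], array([297.2, 153.6]))]
0.85
```

View pics/tc.png

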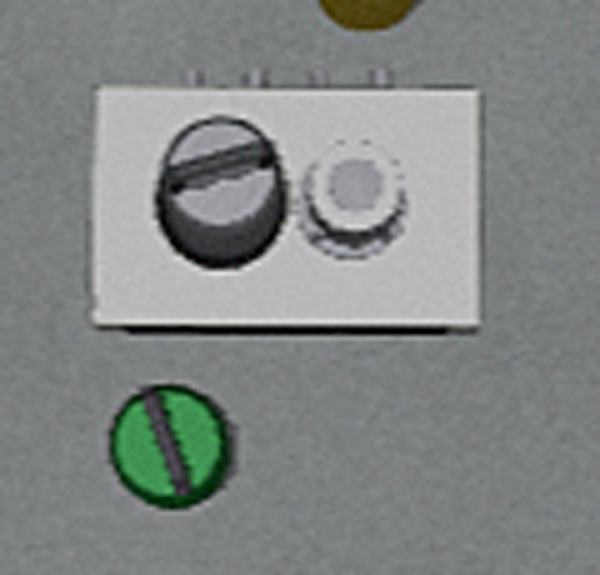

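View pics/sc.png

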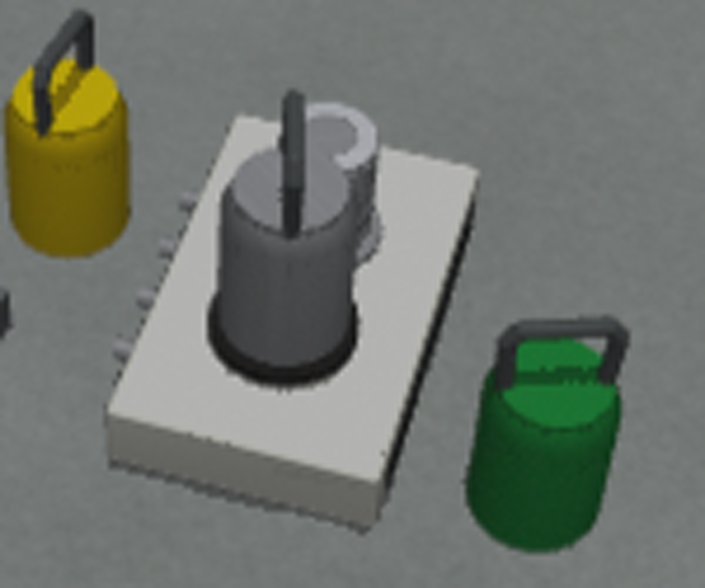

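```bash
python3 - <<'E'
from h import *
d=pickle.load(open("im1.pkl","rb"));T=d["top"];S=d["side"]
ct=lambda U,V:((U+.5)/5-.5+275,(V+.5)/5-.5+175)
cs=lambda U,V:((U+.5)/4.7-.5+280,(V+.5)/4.7-.5+160)
C=np.array([px2w(T,*ct(*q),.05) for q in((97,89),(480,90),(479,328),(93,325))]);print("base top",C.round(4),C.mean(0))
C2=np.array([px2w(S,*cs(*q),.05) for q in((240,116),(478,172),(382,485),(107,418))]);print("base side",C2.round(4),C2.mean(0))
h=np.array([px2w(T,*ct(*q),.202) for q in((178,185),(270,156))]);print("handle",h.round(4),h.mean(0))
print("collar",px2w(T,*ct(357,183),.126))
print("collar side",px2w(S,*cs(328,138),.126))
for n,P in(("top",T),("side",S)):
  for th,z in(("amber_mid",.08),("clearb_mid",.07),("rack_mid",.015)):
    m=np.argwhere(d[n+th][0]["mask"]).mean(0)[::-1];print(n,th,px2w(P,*m,z).round(3))
print("green",px2w(T,*ct(168,445),.1),"yellow",px2w(T,348.9,160,.14))
E
```

```text
base top [[ 0.6514  0.0683  0.05  ]
 [ 0.6501 -0.1708  0.05  ]
 [ 0.5015 -0.1672  0.05  ]
 [ 0.5037  0.0691  0.05  ]] [ 0.57668174 -0.05015036  0.05      ]
base side [[ 0.6485 -0.1676  0.05  ]
 [ 0.503  -0.1645  0.05  ]
 [ 0.5029  0.0719  0.05  ]
 [ 0.651   0.0729  0.05  ]] [ 0.57634544 -0.04685496  0.05      ]
handle [[ 0.5654  0.0119  0.202 ]
 [ 0.5816 -0.0393  0.202 ]] [ 0.57351215 -0.01368464  0.202     ]
collar [ 0.57891469 -0.09052066  0.126     ]
collar side [ 0.57775821 -0.08915978  0.126     ]
top amber_mid [0.54  0.386 0.08 ]
top clearb_mid [ 0.536 -0.426  0.07 ]
top rack_mid [0.788 0.062 0.015]
side amber_mid [0.543 0.393 0.08 ]
side clearb_mid [ 0.538 -0.42   0.07 ]
side rack_mid [0.788 0.066 0.015]
green [0.42784971 0.02075929 0.1       ] yellow [ 0.73058282 -0.10013136  0.14      ]
```

>>> arm_command(series=[[1,0.0385,-0.0303,-0.0036,0,0,0],[1,0.0385,-0.0303,-0.0036,0,0,0],[1,0.0385,-0.0303,-0.0036,0,0,0],[1,0.0385,-0.0303,-0.0036,0,0,0],[1,0.0385,-0.0303,-0.0036,0,0,0],[1,0.0385,-0.0303,-0.0036,0,0,0],[1,0.0385,-0.0303,-0.0036,0,0,0],[1,0.0385,-0.0303,-0.0036,0,0,0],[1,0.0385,-0.0303,-0.0036,0,0,0],[1,0.0385,-0.0303,-0.0036,0,0,0],[1,0.0385,-0.0303,-0.0036,0,0,0],[1,0.0385,-0.0303,-0.0036,0,0,0],[1,0.0385,-0.0303,-0.0036,0,0,0],[1,0.0385,-0.0303,-0.0036,0,0,0],[1,0,0,0,0,0,-10],[1,0,0,0,0,0,-10],[1,0,0,0,0,0,-10],[1,0,0,0,0,0,-10],[1,0,0,0,0,0,-10],[1,0,0,0,0,0,-10]])

```text
t: 3.35
tcp_pos: [0.575, -0.0126, 0.2818]
orientation: [[0.182, 0.983, 0.0], [0.983, -0.182, -0.0], [-0.0, 0.0, -1.0]]
ft_force: [0.2, 0.5, -0.1]
finger_gap: 0.0855
```

>>> arm_command(series=[[1,0,0,0,0,0,-10],[1,0,0,0,0,0,-10],[1,0,0,0,0,0,-8.4],[1,0,0,0,0,0,0],[1,0,0,0,0,0,0]])

```text
t: 3.98
tcp_pos: [0.575, -0.0127, 0.2817]
orientation: [[-0.299, 0.954, 0.0], [0.954, 0.299, -0.0], [-0.0, -0.0, -1.0]]
ft_force: [0.0, 0.4, 0.3]
finger_gap: 0.0851
```

```bash
python3 - <<'E'
from h import *
from bench import arm
s=arm.sense();print(s)
p=arm.get_image("wrist");pickle.dump(p,open("w1.pkl","wb"));cv2.imwrite("pics/w1.png",p["img"])
for X in((.575,-.012,.202),(.578,-.0885,.126)):print(w2px(p,X))
E
```

```text
{'t': 3.975, 'joints': array([ 0.45087389,  0.36525455, -0.67733149,  1.61872337,  0.23884647,
        1.2421607 ,  0.03162048]), 'joint_vel': array([-3.52630854e-03, -2.24598051e-03, -4.04865413e-04, -6.64980906e-05,
       -8.68035010e-04,  3.44684463e-04,  9.19616295e-03]), 'effort': array([ 1.08921281e-01, -5.15178001e+01, -6.87845528e+00, -3.04176199e+01,
        1.97213102e-02,  3.20735140e-03,  4.93731676e-02]), 'tcp_pos': array([ 0.57503776, -0.01269742,  0.28168516]), 'orientation': array([[-2.98810847e-01,  9.54312359e-01,  3.74744176e-06],
       [ 9.54312356e-01,  2.98810846e-01, -6.84791671e-05],
       [-6.64702918e-05, -1.68860879e-05, -9.99999998e-01]]), 'ft_force': array([0.00912029, 0.40082784, 0.32524579]), 'wrist_torque': array([-0.06345299, -0.02288877,  0.05872178]), 'finger_gap': 0.08506824748986193}
[318.79962186 209.14955354]
[299.23752792 252.28208628]
```

View pics/w1.png

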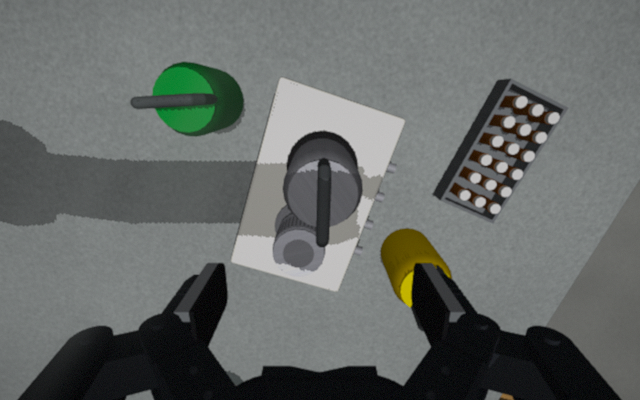

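```bash
python3 - <<'E'
from h import *
p=pickle.load(open("w1.pkl","rb"))
c=p["img"][130:290,250:400];cv2.imwrite("pics/w1c.png",cv2.resize(c,None,fx=3.7,fy=3.7,interpolation=2))
for q in((324,165),(323,242),(323.5,203)):print(px2w(p,*q,.202))
print(px2w(p,298,250,.126))
E
```

```text
[0.56865127 0.02035475 0.202     ]
[ 0.5859418  -0.03621715  0.202     ]
[ 0.57683959 -0.0064523   0.202     ]
[ 0.5760592  -0.08638887  0.126     ]
```

View pics/w1c.png

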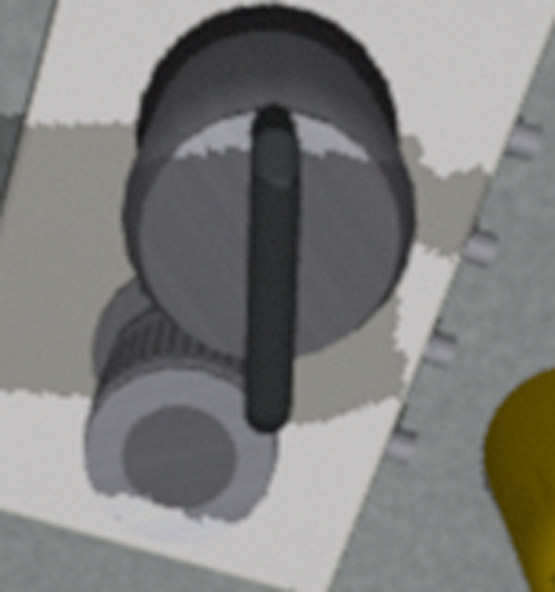

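>>> arm_command(series=[[1,0,0.0027,0.016,0,0,0],[1,0,0,0.02,0,0,0],[1,0,0,0.02,0,0,0],[1,0,0,0.02,0,0,0],[1,0,0,0.015,0,0,0],[1,0,0,0.007,0,0,0],[-1,0,0,0,0,0,0],[-1,0,0,0,0,0,0],[-1,0,0,0,0,0,0],[-1,0,0,0,0,0,0],[-1,0,0,0,0,0,0],[-1,0,0,0,0,0,0],[-1,0,0,0,0,0,0],[-1,0,0,0,0,0,0]])

```text
t: 5.78
tcp_pos: [0.5779, -0.0118, 0.1842]
orientation: [[-0.302, 0.953, 0.001], [0.953, 0.302, -0.0], [-0.0, 0.001, -1.0]]
ft_force: [-0.2, -0.8, 6.0]
finger_gap: 0.0077
```

```bash
python3 - <<'E'
from h import *
from bench import arm
s=arm.sense();print(s["tcp_pos"],s["ft_force"],s["wrist_torque"],s["finger_gap"])
p=arm.get_image("wrist");cv2.imwrite("pics/w2.png",p["img"])
E
```

```text
[ 0.57793964 -0.01176788  0.1842061 ] [-0.21548427 -0.79253133  6.02524194] [-0.10586807  0.14531945 -0.04111969] 0.007699028200501418
```

View pics/w2.png

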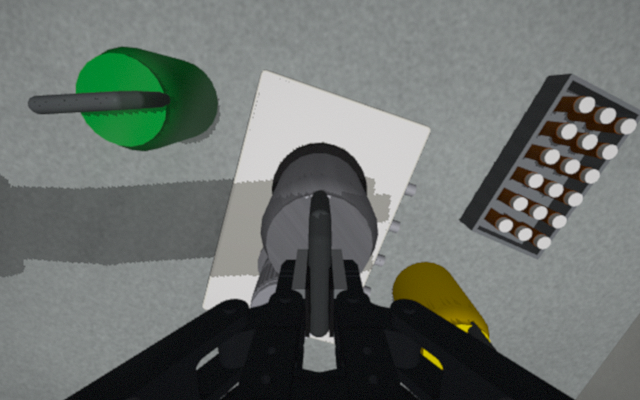

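>>> arm_command(series=[[-1,0,0,-0.004,0,0,0],[-1,0,0,-0.006,0,0,0],[-1,0,0,-0.01,0,0,0],[-1,0,0,-0.01,0,0,0],[-1,0,0,-0.01,0,0,0],[-1,0,0,0,0,0,0],[-1,0,0,0,0,0,0]])

```text
t: 6.7
tcp_pos: [0.5774, -0.0118, 0.2235]
orientation: [[-0.302, 0.953, -0.0], [0.953, 0.302, -0.0], [-0.0, -0.0, -1.0]]
ft_force: [-0.1, 0.0, -5.1]
finger_gap: 0.0082
```

```bash
python3 - <<'E'
from h import *
from bench import arm
s=arm.sense();print(s["tcp_pos"],s["ft_force"],s["wrist_torque"],s["finger_gap"])
p=arm.get_image("side");cv2.imwrite("pics/s2.png",cv2.resize(p["img"][100:300,230:480],None,fx=3,fy=3,interpolation=2))
E
```

```text
[ 0.57744438 -0.01181498  0.22352502] [-0.12629535  0.02708375 -5.10292325] [-0.01093901 -0.00974256  0.02232924] 0.008154078069370223
```

View pics/s2.png

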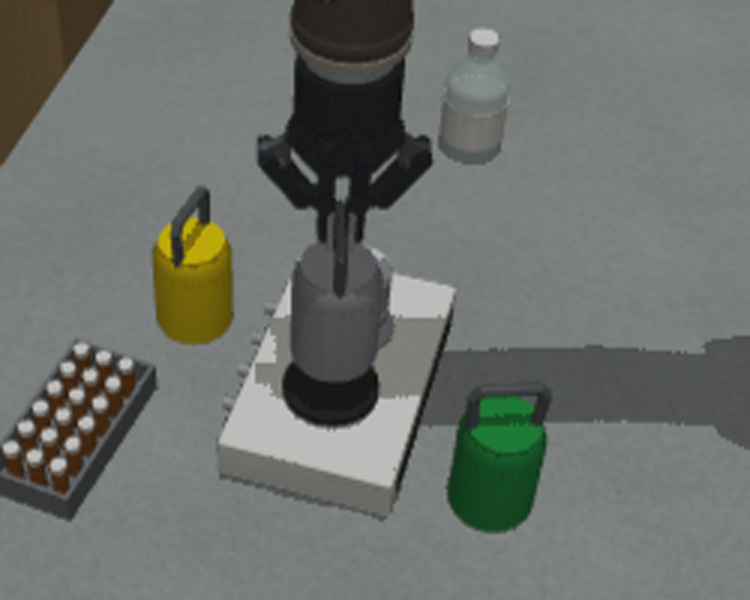

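>>> arm_command(series=[[-1,0.007,0.002,0,0,0,0],[-1,0.015,0.005,0,0,0,0],[-1,0.022,0.007,0,0,0,0],[-1,0.025,0.008,0,0,0,0],[-1,0.025,0.008,0,0,0,0],[-1,0.022,0.007,0,0,0,0],[-1,0.012,0.004,0,0,0,0],[-1,0.004,0.001,0,0,0,0],[-1,0,0,0,0,0,0],[-1,0,0,0.01,0,0,0],[-1,0,0,0.015,0,0,0],[-1,0,0,0.02,0,0,0],[-1,0,0,0.02,0,0,0],[-1,0,0,0.015,0,0,0],[-1,0,0,0.01,0,0,0],[-1,0,0,0.005,0,0,0],[-1,0,0,0.002,0,0,0],[-1,0,0,0,0,0,0],[-1,0,0,0,0,0,0]])

```text
t: 9.12
tcp_pos: [0.5781, 0.1269, 0.1272]
orientation: [[-0.302, 0.953, 0.001], [0.953, 0.302, 0.0], [-0.0, 0.001, -1.0]]
ft_force: [-0.3, -0.1, -5.0]
finger_gap: 0.0075
```

>>> arm_command(series=[[-1,0,0,0.0015,0,0,0],[-1,0,0,0.0015,0,0,0],[-1,0,0,0,0,0,0],[-1,0,0,0,0,0,0]])

```text
t: 9.62
tcp_pos: [0.5777, 0.1268, 0.1237]
orientation: [[-0.302, 0.953, -0.0], [0.953, 0.302, -0.0], [0.0, -0.0, -1.0]]
ft_force: [1.0, 0.9, -4.8]
finger_gap: 0.0075
```

```bash
python3 - <<'E'
from h import *
from bench import arm
s=arm.sense();print(s["tcp_pos"],s["ft_force"],s["wrist_torque"],s["finger_gap"])
p=arm.get_image("side");cv2.imwrite("pics/s3.png",cv2.resize(p["img"][130:330,230:480],None,fx=3,fy=3,interpolation=2))
E
```

```text
[0.57774574 0.12681644 0.12367909] [ 0.95665095  0.8548959  -4.82715772] [ 0.00988312 -0.04248351 -0.02080665] 0.007476952982046698
```

View pics/s3.png

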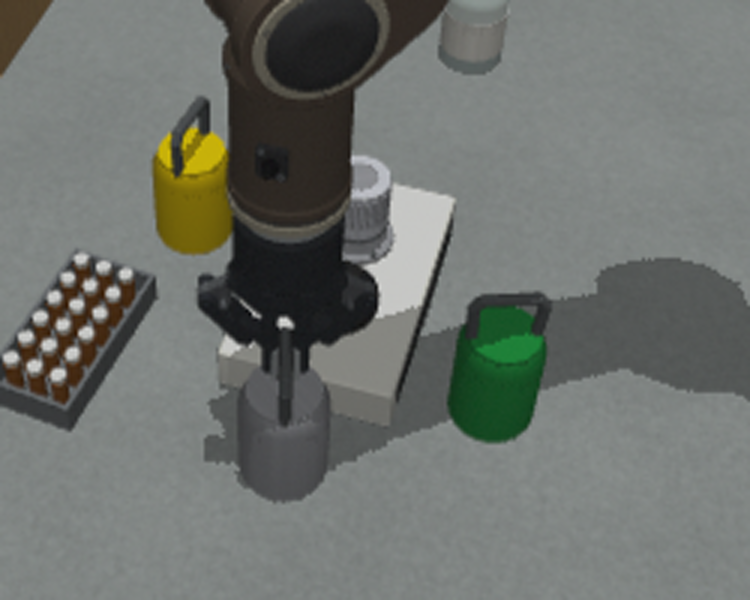

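>>> arm_command(series=[[-1,0,0,0.001,0,0,0],[-1,0,0,0,0,0,0]])

```text
t: 9.93
tcp_pos: [0.5777, 0.1268, 0.1226]
orientation: [[-0.302, 0.953, -0.0], [0.953, 0.302, -0.0], [-0.0, -0.0, -1.0]]
ft_force: [0.0, -0.2, -5.7]
finger_gap: 0.008
```

>>> arm_command(series=[[-1,0,0,0.001,0,0,0],[-1,0,0,0,0,0,0]])

```text
t: 10.18
tcp_pos: [0.5781, 0.1269, 0.1223]
orientation: [[-0.302, 0.953, 0.001], [0.953, 0.302, -0.0], [-0.0, 0.001, -1.0]]
ft_force: [-2.5, -1.0, 1.2]
finger_gap: 0.0078
```

>>> arm_command(series=[[-0.5,0,0,0,0,0,0],[0,0,0,0,0,0,0],[0.5,0,0,0,0,0,0],[1,0,0,0,0,0,0],[1,0,0,0,0,0,0],[1,0,0,0,0,0,0],[1,0,0,-0.01,0,0,0],[1,0,0,-0.02,0,0,0],[1,0,0,-0.03,0,0,0],[1,0,0,-0.03,0,0,0],[1,0,0,-0.02,0,0,0],[1,0,0,-0.01,0,0,0],[1,0,0,0,0,0,0]])

```text
t: 11.8
tcp_pos: [0.5781, 0.1269, 0.2428]
orientation: [[-0.302, 0.953, 0.002], [0.953, 0.302, 0.0], [-0.0, 0.002, -1.0]]
ft_force: [-0.7, -0.1, -0.6]
finger_gap: 0.0856
```

```bash
python3 - <<'E'
from h import *
from bench import arm
s=arm.sense();print(s["tcp_pos"],s["ft_force"],s["joints"],s["finger_gap"],s["orientation"])
p=arm.get_image("side");cv2.imwrite("pics/s4.png",cv2.resize(p["img"][130:330,230:480],None,fx=3,fy=3,interpolation=2))
p=arm.get_image("top");cv2.imwrite("pics/t4.png",cv2.resize(p["img"][150:290,245:395],None,fx=4,fy=4,interpolation=2))
E
```

```text
[0.57807879 0.12692795 0.24277119] [-0.71208847 -0.11091441 -0.57341045] [ 0.21116911  0.43155303 -0.69428416  1.63223224  0.29391208  1.18309506
 -0.24297399] 0.08560304410967345 [[-3.02023439e-01  9.53298926e-01  1.73217065e-03]
 [ 9.53300427e-01  3.02023625e-01  1.59229351e-04]
 [-3.71363289e-04  1.69937001e-03 -9.99998487e-01]]
```

View pics/s4.png

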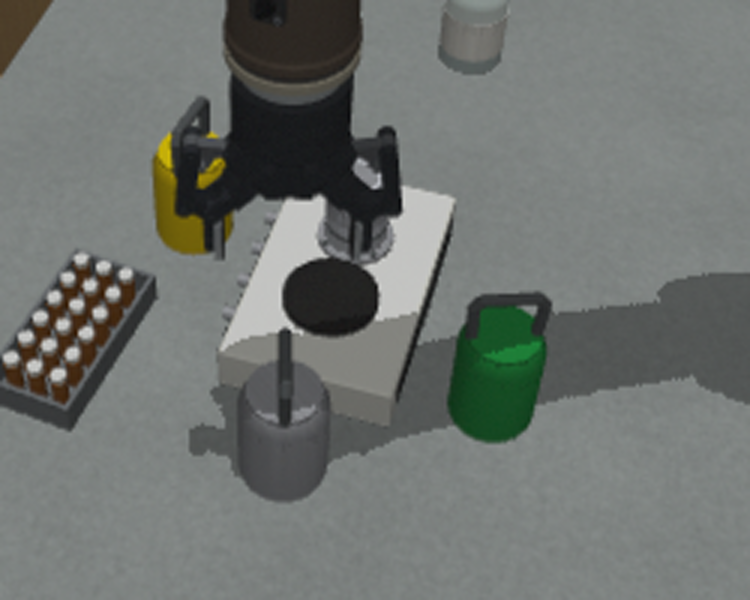

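View pics/t4.png

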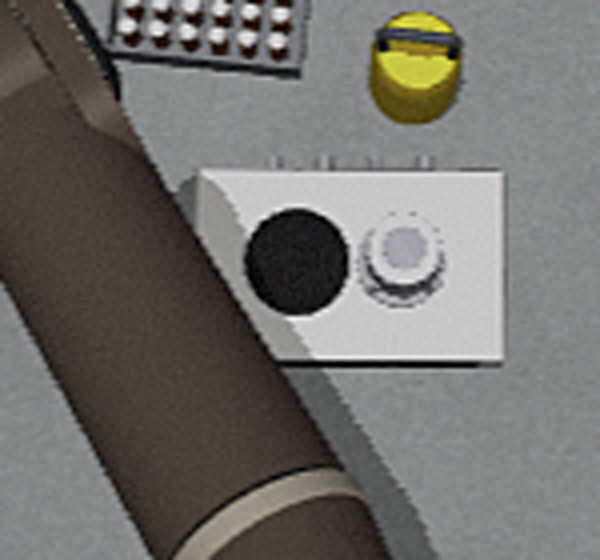

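```bash
python3 - <<'E'
from h import *
d=pickle.load(open("im1.pkl","rb"));T=d["top"];S=d["side"]
ct=lambda U,V:((U+.5)/4-.5+245,(V+.5)/4-.5+150)
print("stand",px2w(T,*ct(297,262),.062),"collar",px2w(T,*ct(405,247),.126))
cs=lambda U,V:((U+.5)/3-.5+230,(V+.5)/3-.5+130)
print("stand side",px2w(S,*cs(330,295),.062))
print("can handle side", px2w(S,*cs(285,382),.10))
E
```

```text
stand [ 0.57751597 -0.00974175  0.062     ] collar [ 0.5783949  -0.09014859  0.126     ]
stand side [ 0.57881057 -0.00910927  0.062     ]
can handle side [0.58077981 0.1180993  0.1       ]
```

>>> arm_command(series=[[1,-0.01,-0.003,0,0,0,0],[1,-0.025,-0.008,0,0,0,0],[1,-0.035,-0.011,0,0,0,0],[1,-0.035,-0.011,0,0,0,0],[1,-0.035,-0.011,0,0,0,0],[1,-0.035,-0.011,0,0,0,0],[1,-0.02,-0.007,0,0,0,0],[1,-0.01,-0.003,0,0,0,0],[1,0,0,0,0,0,0],[1,0,0,0,0,0,0]])

```text
t: 13.15
tcp_pos: [0.5777, -0.0869, 0.2416]
orientation: [[-0.304, 0.953, -0.0], [0.953, 0.304, 0.001], [0.001, 0.0, -1.0]]
ft_force: [0.0, 0.5, -0.0]
finger_gap: 0.0857
```

```bash
python3 - <<'E'
from h import *
from bench import arm
s=arm.sense();print(s["tcp_pos"],s["ft_force"],s["joints"],s["orientation"])
p=arm.get_image("wrist");pickle.dump(p,open("w3.pkl","wb"));cv2.imwrite("pics/w3.png",p["img"])
print(w2px(p,(.578,-.0885,.126)))
E
```

```text
[ 0.57772275 -0.08692899  0.24164852] [ 0.00124643  0.47821243 -0.01411956] [ 0.54918324  0.40867875 -0.64658877  1.6527875   0.26249351  1.16876464
  0.14711347] [[-3.03615027e-01  9.52794788e-01 -8.16288598e-05]
 [ 9.52794584e-01  3.03615016e-01  6.33888214e-04]
 [ 6.28749134e-04  1.14682452e-04 -9.99999796e-01]]
[318.30571141 197.42670368]
```

View pics/w3.png

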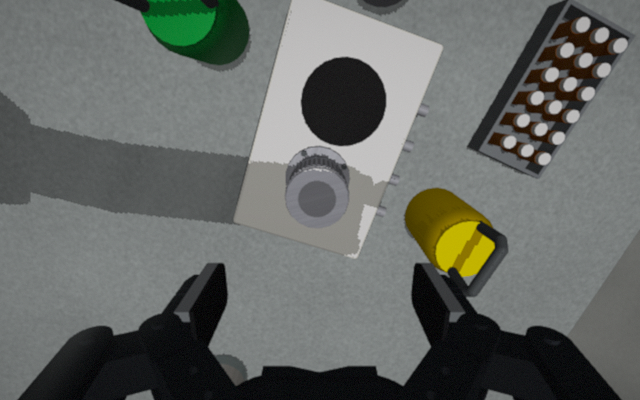

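>>> arm_command(series=[[1,-0.002,0,0.015,0,0,0],[1,0,0,0.025,0,0,0],[1,0,0,0.03,0,0,0],[1,0,0,0.03,0,0,0],[1,0,0,0.025,0,0,0],[1,0,0,0.02,0,0,0],[1,0,0,0.01,0,0,0],[1,0,0,0.005,0,0,0],[1,0,0,0,0,0,0],[1,0,0,0,0,0,0]])

```text
t: 14.45
tcp_pos: [0.5789, -0.0902, 0.0825]
orientation: [[-0.302, 0.953, 0.001], [0.953, 0.302, -0.0], [-0.001, 0.001, -1.0]]
ft_force: [-0.1, -0.3, 0.0]
finger_gap: 0.0854
```

```bash
python3 - <<'E'
from h import *
from bench import arm
s=arm.sense();print(s["tcp_pos"],s["ft_force"],s["wrist_torque"])
p=arm.get_image("wrist");cv2.imwrite("pics/w4.png",p["img"])
E
```

```text
[ 0.578894   -0.09024798  0.08247246] [-0.12138216 -0.29103873  0.00135821] [ 0.06049074  0.0512366  -0.05366511]
```

View pics/w4.png

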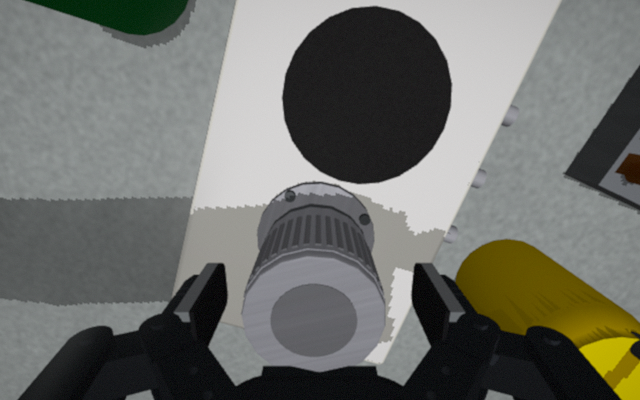

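>>> arm_command(series=[[1,0,-0.0015,0,0,0,0],[-1,0,0,0,0,0,0],[-1,0,0,0,0,0,0],[-1,0,0,0,0,0,0],[-1,0,0,0,0,0,0],[-1,0,0,0,0,0,0],[-1,0,0,0,0,0,0]])

```text
t: 15.38
tcp_pos: [0.5769, -0.0907, 0.0817]
orientation: [[-0.302, 0.953, -0.0], [0.953, 0.302, -0.0], [-0.0, -0.0, -1.0]]
ft_force: [-0.8, -0.6, 1.7]
finger_gap: 0.0533
```

```bash
python3 - <<'E'
from h import *
from bench import arm
s=arm.sense();print(s["tcp_pos"],s["ft_force"],s["wrist_torque"],s["finger_gap"],s["joints"])
E
```

```text
[ 0.57690701 -0.09069752  0.08171744] [-0.75130178 -0.57414198  1.67962086] [-0.16925245  0.19968576  0.05554237] 0.05330886612542313 [ 0.49192922  0.57991109 -0.57182851  1.81111517  0.39944508  0.86768235
  0.03847686]
```

>>> arm_command(series=[[-1,0,0,0.001,0,0,0],[-1,0,0,0.001,0,0,0],[-1,0,0,0,0,0,4],[-1,0,0,0,0,0,5],[-1,0,0,0,0,0,5],[-1,0,0,0,0,0,4],[-1,0,0,0,0,0,0],[-1,0,0,0,0,0,0]])

```text
t: 16.38
tcp_pos: [0.5772, -0.0906, 0.0799]
orientation: [[0.006, 1.0, 0.001], [1.0, -0.006, -0.0], [-0.0, 0.001, -1.0]]
ft_force: [-0.6, -0.0, 5.4]
finger_gap: 0.0532
```

```bash
python3 - <<'E'
from h import *
from bench import arm
s=arm.sense();print(s["tcp_pos"],s["ft_force"],s["wrist_torque"],s["finger_gap"],s["joints"])
E
```

```text
[ 0.57723922 -0.09060868  0.07994967] [-0.62024372 -0.02899807  5.42404526] [-0.05365729  0.23854357 -0.08460822] 0.05321185616745838 [ 0.43771548  0.56491757 -0.49500154  1.81577327  0.3464333   0.84679701
 -0.23044125]
```

Turned 18° in good contact. Press 1.5 mm more and keep turning in small steps.

>>> arm_command(series=[[-1,0,0,0.0015,0,0,0],[-1,0,0,0,0,0,3],[-1,0,0,0,0,0,3],[-1,0,0,0,0,0,0]])

```text
t: 16.88
tcp_pos: [0.5763, -0.0912, 0.0793]
orientation: [[0.112, 0.994, -0.001], [0.994, -0.112, -0.001], [-0.002, -0.001, -1.0]]
ft_force: [-8.5, -1.0, 16.7]
finger_gap: 0.0535
```

>>> arm_command(series=[[-1,0,0,0,0,0,3],[-1,0,0,0,0,0,3],[-1,0,0,0,0,0,0]])

```text
t: 17.25
tcp_pos: [0.5759, -0.0916, 0.0793]
orientation: [[0.215, 0.977, -0.002], [0.977, -0.215, -0.002], [-0.002, -0.001, -1.0]]
ft_force: [-8.9, -2.3, 17.8]
finger_gap: 0.0532
```

>>> arm_command(series=[[-1,0,0,0,0,0,3],[-1,0,0,0,0,0,3],[-1,0,0,0,0,0,0]])

```text
t: 17.62
tcp_pos: [0.5754, -0.0918, 0.0793]
orientation: [[0.316, 0.949, -0.003], [0.949, -0.316, -0.002], [-0.003, -0.002, -1.0]]
ft_force: [-9.8, -3.4, 18.9]
finger_gap: 0.0534
```

>>> arm_command(series=[[-1,0,0,0,0,0,3],[-1,0,0,0,0,0,3],[-1,0,0,0,0,0,0]])

```text
t: 18.0
tcp_pos: [0.5753, -0.0918, 0.0792]
orientation: [[0.414, 0.91, -0.003], [0.91, -0.414, -0.002], [-0.003, -0.002, -1.0]]
ft_force: [-9.9, -3.1, 19.6]
finger_gap: 0.053
```

>>> arm_command(series=[[-1,0,0,0,0,0,3],[-1,0,0,0,0,0,3],[-1,0,0,0,0,0,0]])

```text
t: 18.38
tcp_pos: [0.5753, -0.0918, 0.0793]
orientation: [[0.507, 0.862, -0.003], [0.862, -0.507, -0.002], [-0.003, -0.002, -1.0]]
ft_force: [-9.8, -2.1, 20.4]
finger_gap: 0.053
```

>>> arm_command(series=[[-1,0,0,0,0,0,3],[-1,0,0,0,0,0,3],[-1,0,0,0,0,0,0]])

```text
t: 18.75
tcp_pos: [0.5753, -0.0918, 0.0793]
orientation: [[0.594, 0.805, -0.003], [0.805, -0.594, -0.002], [-0.003, -0.001, -1.0]]
ft_force: [-8.8, -2.8, 19.7]
finger_gap: 0.053
```

```bash
python3 - <<'E'
from h import *
from bench import arm
s=arm.sense();print(s["tcp_pos"],s["ft_force"],s["wrist_torque"],s["finger_gap"],s["joints"])
p=arm.get_image("wrist");cv2.imwrite("pics/w5.png",p["img"])
E
```

```text
[ 0.57529125 -0.09177993  0.07930959] [-8.80222997 -2.75814076 19.67874851] [-0.29222716  2.31706111  0.17051851] 0.05296056696732361 [ 0.32669927  0.53754903 -0.3396043   1.82555573  0.23791048  0.82109841
 -0.76806456]
```

View pics/w5.png

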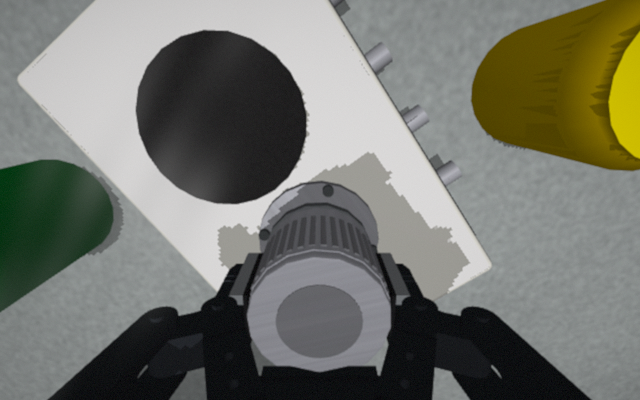

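>>> arm_command(series=[[-1,0,0,0,0,0,3],[-1,0,0,0,0,0,3],[-1,0,0,0,0,0,0]])

```text
t: 19.18
tcp_pos: [0.5753, -0.0916, 0.0793]
orientation: [[0.675, 0.738, -0.003], [0.738, -0.675, -0.002], [-0.003, -0.001, -1.0]]
ft_force: [-9.7, -2.2, 19.4]
finger_gap: 0.0534
```

>>> arm_command(series=[[-1,0,0,0,0,0,3],[-1,0,0,0,0,0,3],[-1,0,0,0,0,0,0]])

```text
t: 19.55
tcp_pos: [0.5753, -0.0916, 0.0792]
orientation: [[0.748, 0.664, -0.003], [0.664, -0.748, -0.001], [-0.003, -0.001, -1.0]]
ft_force: [-9.9, -2.2, 19.9]
finger_gap: 0.0532
```

>>> arm_command(series=[[-1,0,0,0,0,0,3],[-1,0,0,0,0,0,2],[-1,0,0,0,0,0,0]])

```text
t: 19.92
tcp_pos: [0.5751, -0.0916, 0.0792]
orientation: [[0.803, 0.596, -0.003], [0.596, -0.803, -0.001], [-0.003, -0.001, -1.0]]
ft_force: [-9.8, -2.2, 20.2]
finger_gap: 0.0533
```

```bash
python3 - <<'E'
from h import *
from bench import arm
s=arm.sense();print(s["tcp_pos"],s["ft_force"],s["wrist_torque"],s["finger_gap"],s["joints"])
p=arm.get_image("wrist");cv2.imwrite("pics/w6.png",p["img"])
a=cv2.imread("pics/w4.png")[250:370,235:395];c=cv2.imread("pics/w5.png")[250:370,235:395];b=p["img"][250:370,235:395]
f=lambda x:cv2.convertScaleAbs(cv2.resize(x,None,fx=3,fy=3,interpolation=2),alpha=1.3)
cl=cv2.createCLAHE(4,(4,4));g=lambda x:cl.apply(cv2.cvtColor(f(x),6))
o=np.hstack([g(a),g(b)]);cv2.imwrite("pics/cmp.png",cv2.resize(o,None,fx=.83,fy=.83))
E
```

```text
[ 0.57513746 -0.09156264  0.07922049] [-9.82617585 -2.2476268  20.20127174] [-0.15278937  2.44978458  0.1633268 ] 0.053254224768252784 [ 0.27279552  0.52820836 -0.26656405  1.82959937  0.186333    0.81116338
 -1.02051529]
```

View pics/cmp.png

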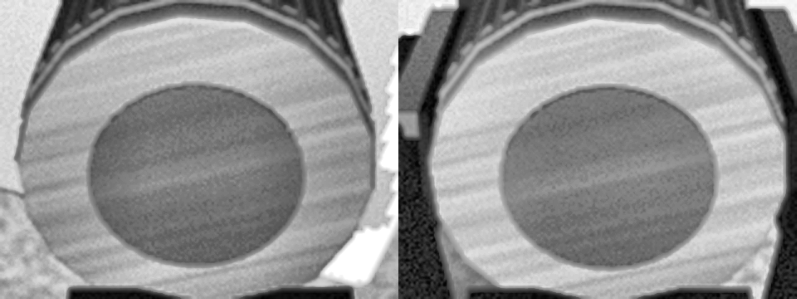

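>>> arm_command(series=[[-1,0,0,0,0,0,3],[-1,0,0,0,0,0,0]])

```text
t: 20.23
tcp_pos: [0.5769, -0.0907, 0.0784]
orientation: [[0.833, 0.553, 0.0], [0.553, -0.833, -0.0], [0.0, 0.0, -1.0]]
ft_force: [-1.1, 0.4, 4.8]
finger_gap: 0.0528
```

>>> arm_command(series=[[-1,0,0,0,0,0,3],[-1,0,0,0,0,0,0]])

```text
t: 20.48
tcp_pos: [0.5769, -0.0905, 0.0782]
orientation: [[0.86, 0.51, -0.0], [0.51, -0.86, 0.0], [-0.0, -0.0, -1.0]]
ft_force: [-1.4, -0.0, 5.3]
finger_gap: 0.0532
```

>>> arm_command(series=[[-1,0,0,0.0015,0,0,0],[-1,0,0,0.0015,0,0,0],[-1,0,0,0,0,0,0]])

```text
t: 20.85
tcp_pos: [0.577, -0.0902, 0.0761]
orientation: [[0.86, 0.51, 0.0], [0.51, -0.86, 0.0], [0.0, -0.0, -1.0]]
ft_force: [-4.3, 1.1, 12.8]
finger_gap: 0.0535
```

```bash
python3 - <<'E'
from bench import arm
s=arm.sense();print(s["tcp_pos"],s["ft_force"],s["wrist_torque"],s["finger_gap"])
E
```

```text
[ 0.57696622 -0.09022081  0.07609348] [-4.25879739  1.06496809 12.83786418] [ 0.2468682   0.95756196 -0.14565869] 0.053512642082839124
```

>>> arm_command(series=[[-1,0,0,0,0,0,2],[-1,0,0,0.001,0,0,0],[-1,0,0,0,0,0,0]])

```text
t: 21.22
tcp_pos: [0.5769, -0.0903, 0.0744]
orientation: [[0.877, 0.48, -0.0], [0.48, -0.877, 0.0], [0.0, -0.0, -1.0]]
ft_force: [-1.6, -0.7, 8.0]
finger_gap: 0.053
```

```bash
python3 - <<'E'
from bench import arm
s=arm.sense();print(s["tcp_pos"],s["ft_force"],s["wrist_torque"],s["finger_gap"])
E
```

```text
[ 0.57690097 -0.09025594  0.07441295] [-1.64844737 -0.74545792  7.99746083] [ 0.15321709  0.52770914 -0.10538205] 0.05298416776658023
```

Better (7.3 mm travel, 8 N). Another small turn and push.

>>> arm_command(series=[[-1,0,0,0,0,0,2],[-1,0,0,0.002,0,0,0],[-1,0,0,0.001,0,0,0],[-1,0,0,0,0,0,0]])

```text
t: 21.72
tcp_pos: [0.5768, -0.0904, 0.0712]
orientation: [[0.893, 0.449, -0.0], [0.449, -0.893, 0.0], [-0.0, -0.0, -1.0]]
ft_force: [-2.2, 0.2, 6.0]
finger_gap: 0.0529
```

```bash
python3 - <<'E'
from bench import arm
s=arm.sense();print(s["tcp_pos"],s["ft_force"],s["wrist_torque"],s["finger_gap"])
E
```

```text
[ 0.5768335  -0.09035236  0.07123283] [-2.24030604  0.15572949  6.02618585] [ 0.08940519  0.40247336 -0.03859165] 0.05285379172753303
```

>>> arm_command(series=[[-1,0,0,0.0015,0,0,0],[-1,0,0,0.0015,0,0,0],[-1,0,0,0,0,0,0]])

```text
t: 22.1
tcp_pos: [0.5768, -0.0903, 0.0683]
orientation: [[0.893, 0.449, -0.0], [0.449, -0.893, 0.0], [-0.0, -0.0, -1.0]]
ft_force: [-3.0, -0.0, 6.8]
finger_gap: 0.0534
```

>>> arm_command(series=[[-1,0,0,0.001,0,0,0],[-1,0,0,0,0,0,0]])

```text
t: 22.35
tcp_pos: [0.5769, -0.0903, 0.0681]
orientation: [[0.893, 0.449, 0.0], [0.449, -0.893, 0.0], [0.0, -0.0, -1.0]]
ft_force: [-6.2, 0.3, 13.8]
finger_gap: 0.0533
```

>>> arm_command(series=[[-1,0,0,0.001,0,0,0],[-1,0,0,0,0,0,0]])

```text
t: 22.6
tcp_pos: [0.5769, -0.0904, 0.0681]
orientation: [[0.893, 0.449, 0.0], [0.449, -0.893, -0.0], [0.0, 0.0, -1.0]]
ft_force: [-8.6, 1.5, 22.8]
finger_gap: 0.053
```

```bash
python3 - <<'E'
from h import *
from bench import arm
p=arm.get_image("side");cv2.imwrite("pics/s7.png",cv2.resize(p["img"][100:340,210:480],None,fx=2.4,fy=2.4,interpolation=2))
for th in("amber_mid","clearb_mid","rack_mid"):
    print(th,[(round(x["score"],2),np.round(np.argwhere(x["mask"]).mean(0)[::-1],1)) for x in arm.cut_out(th,p)[:1]])
w=arm.get_image("wrist");cv2.imwrite("pics/w7.png",w["img"])
s=arm.sense();print(s["t"],s["tcp_pos"],s["ft_force"])
# predicted collar top centre at home vs up
for z in(.112,.114,.126):print(z,w2px(w,(.577,-.0903,z)))
E
```

```text
amber_mid [(0.67, array([301.7, 377.3]))]
clearb_mid [(0.77, array([388.3, 133.6]))]
rack_mid [(0.86, array([252.7, 243.1]))]
22.85 [ 0.57688245 -0.09035276  0.06804305] [-8.87213776  1.11943405 23.43760698]
0.112 [316.18372631 324.83922894]
0.114 [316.13849073 328.55597575]
0.126 [315.83282824 353.67049938]
```

View pics/s7.png

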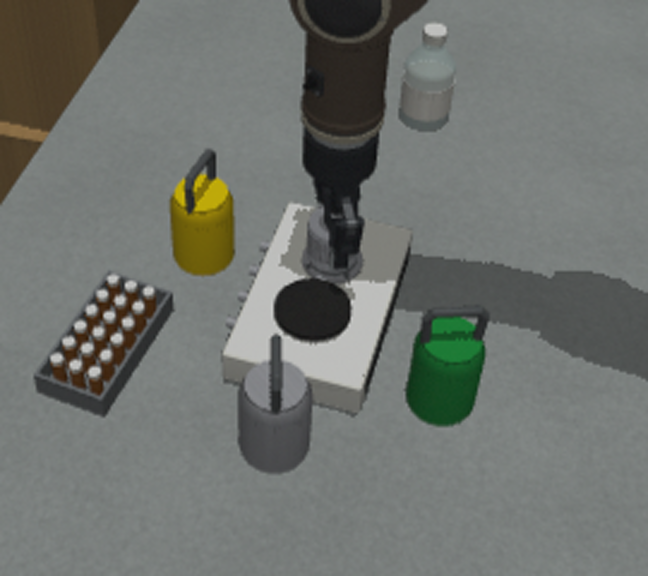

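View pics/w7.png

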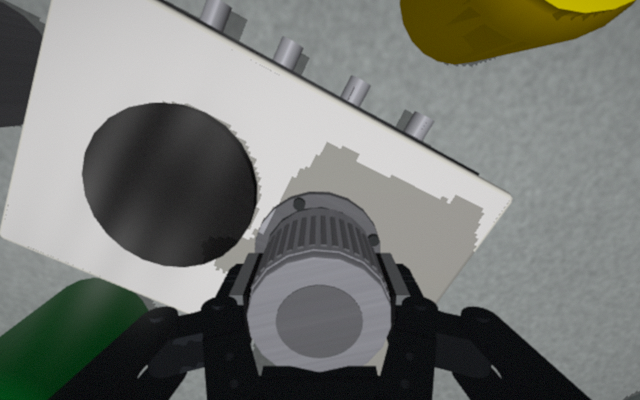

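```bash
python3 - <<'E'
from bench import arm
print(arm.close_job());s=arm.sense();print(s["t"],s["tcp_pos"],s["ft_force"],s["finger_gap"])
E
```

```text
the job is handed in; nothing more can be done
None
the job is handed in; nothing more can be done
```

The job is done and handed in at about 22.9 s. I lifted the can (about 0.5 kg) by its handle and set it upright on the bench beside the base's +y end. I then turned the collar clockwise until the key dropped over the pin, pushed it home, and handed in while still gripping and pushing it.

**Collar home:** the tool went down 13.6 mm, against the 14 mm expected. It then stopped moving while the push rose from 7 to 23 N, so it is on the hard stop. The wrist picture puts the collar's top within 4 pixels of where it should be when home.

**Rest of the scene:** the last side picture shows the can upright and clear of the base, and the bottles and rack within 1 pixel of where they were. The look-alike cans appear untouched.

**What did not quite agree:**
- **Turn angle:** the key dropped at about 74° of gripper turn, and I turned on to 81° for an easier push. The stated range is 20 to 70°. The ±7° key window, the collar's play and slight slip in the grip probably explain the difference.
- **Side force:** holding the collar home leaves about 9 N sideways at the wrist.

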